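Clamp a recorder and hold the loupe in focus over its socket

ROBOT

A 6-joint arm with a two-finger parallel gripper is mounted at the origin on the work surface. World frame = base frame: x ahead of the robot, y to its left, z up, the work surface at z = 0. Lengths are in m, angles in degrees, forces in N, time in s.
With the tool pointing down it reaches from about 0.375 to 0.9 m from the base axis. Payload 3.1 kg.
Tool frame: the origin (TCP) lies on the centre line of the jaws, within the pads' length; the fingertips stand 25 mm ahead of it and the grasp point (between the pads) lies 6 mm ahead of it; z points along the fingers, y is the line along which they close (so a half turn about z gives the same grasp; the last joint's range is limited). The gripper opens to 87 mm and grips with 3 to 60 N. Pads are 19 mm wide; open, the fingers measure 117 mm over their backs; the gripper's body (75 mm by 190 mm) begins 51 mm behind the grasp point.
Start: joints at [-75.659, 30.224, 82.088, -0, 67.689, -10.227], TCP at [0.26, -0.568, 0.248] pointing down, gripper open.
Joint ranges: [-176.69, 176.69], [-43.24, 126.21], [12.49, 139.97], [-82, 262], [0, 151.66], [-163.58, 163.58]. Speed limits (degrees/s): [159.86, 159.86, 180, 180, 180, 180].

INTERFACE

Orientations are given as a 3x3 rotation matrix whose columns are the frame's x, y, z axes.
In Python, from rig import read_state, capture, camera_params, hand_in gives the robot as it stands.
- The arm moves only by the tool apply_moves, never from a script. Its argument "rows" is a list of rows, each an object of numbers: "x", "y", "z": the shift along the tool's x, y, z in mm; "rx", "ry", "rz": the turn, a rotation vector about the tool's x, y, z in units of 6 degrees (1.0 is 6 degrees); "claw": the closure in counts, from 0 (fully open) to 255 (shut). A call has 1 to 10 rows; each row is the pose to reach, as a shift and turn from the pose commanded when the call began, along the tool's axes at that moment; what a row does not reach only later rows make up. A row lasts 1/8 s, in which the tool goes at most 62.5 mm and 10.7 degrees, less where a joint would pass 70% of its speed; a pose out of reach is approached as far as the arm can. A call with a gripper value outside its range is refused whole. The fingers move at their own pace and stop on an object; the grip force is fixed at half the most. Time passes only in rows, so rows that repeat a pose let the fingers close. It gives the time, the measured TCP pose, the force, the opening and the grip force at its end, in the units of the state.
- read_state(): the state, without advancing time (a new reading comes with each control period).
- capture(name): name is "side" or "top"; returns (picture, depth): 420x560x3 uint8, red, green, blue; 420x560 float32, m along the optical axis (not along the pixel's ray), 0 where there is no reading.
- camera_params(name): a dict with "fx", "fy", "cx", "cy" (pixels), "xyz" and "orientation" of the camera in the world. Camera axes: x right, y up, looking along -z (the intrinsics and any distortion apply to the point x, -y, -z); pixel columns grow to the right and rows downward; lengths in m; the calibration is good to about 2 mm. A picture is of the moment at which its call begins. camera_params takes no time and is no camera call.
- hand_in(): hands the job in; it is judged then, once.
The state is a dict: "time_s": time; "joint_positions": joint angles; "qvel": joint speeds; "tau": joint torques, N m; "position": TCP position; "tcp_rot": TCP orientation; "force": force on the tool from outside, world axes, zero at the start; "moment": the same for the moment, N m; "opening": opening from 0.0 (shut) to 1.0 (fully open); "grasp_force": force on a finger pad.
Only numpy, scipy, OpenCV 4.12 (cv2) and the standard library are available. Lean on these libraries where they do the work, as an engineer would, in place of code of your own. Each camera call takes 0.05 s, during which the arm holds its last target. There are 200 camera calls.

TASK

Crank the bench clamp shut until its sprung pad presses the white recorder firmly against the fixed jaw. Then pick up the reading loupe and hold it level with its lens centred over the recorder's contact socket, the middle of the lens rim at the height of the pointer on the clamp's height post, touching neither clamp nor recorder. Leave the pointer and the things around as they are, and finish while still holding the loupe there steadily, without putting it down.

Things in the scene. Friction and masses are not known exactly. Their poses are not given: they have to be found in the camera images.
- vise: Low bench clamp, fixed. Origin: underside, at the centre of the clamped recorder's place. Bed 12 mm thick, x -70 to 80, y -65 to 215 mm. Fixed jaw: inner face at y = -30 mm, 18 mm thick, top 34 mm above the counter; the sliding jaw (34 mm high) comes from +y. Gearbox (70 x 60 mm, 40 mm high) at x = 0, y = 150 mm. Round height post, 8 mm thick, 124 mm high, at x = 66, y = -48 mm.
- crank (a joint): Crank on the gearbox, upright axis. Grows clockwise seen from above, 0 to 3.4 rad; at 0 the arm points along the clamp's -x. Each rad drives the sliding jaw 12 mm towards the fixed jaw; friction (3 N at the knob) keeps it where left. At 2.0 rad the pad meets the recorder lying against the fixed jaw; at 2.67 rad the pad is fully pressed in and the crank goes hard.
- pad (a joint): Compression of the black pad into the sliding jaw against its spring (0.8 N/mm plus 1.6 N of preload): 0 free, 0.008 m fully pressed in. A firm clamp is 3 mm or more.
- pad_face (a point): Middle of the face of the black pad, 70 mm wide and 18 mm high, that meets the recorder; 23.5 mm above the counter.
- crank_axis (a point): Point on the crank's axis at the top of its hub, 55 mm above the counter; the crank arm (60 x 14 mm) has its top 54 mm above the counter.
- crank_knob (a point): Top centre of the crank's knob: an upright black cylinder, 16 mm across, reaching from 54.5 to 91.5 mm above the counter, 45 mm from the crank's axis. It spins freely on the crank, so a grasp from above need not turn with the crank.
- recorder: White handheld recorder lying loose on the clamp's bed between the jaws, 96 mm long (its x, along the jaws), 60 mm wide (its y, across the jaws), 24 mm thick. Origin: centre of its underside; its top lies 36 mm above the counter. The pad slides it up to the fixed jaw.
- socket (a point): Centre of the dark contact socket (24 x 34 mm, with eight brass contacts) on the recorder's top face, 27 mm from its centre along its -x.
- focus_mark (a point): Tip of the dark pointer that marks the focal height; it sits on a sliding collar on the height post and points along the clamp's -x, 33 mm from the post's axis. It stands 81 to 111 mm above the counter; the collar is only held by friction.
- loupe: Reading loupe lying flat on the counter, 0.15 kg. Black battery handle 115 mm long (its x, from -65 to 50 mm), 22 mm wide (y), 26 mm high; origin: underside of the handle, below the balance point. The round lens in a steel rim, 68 mm across and 14 mm thick, lies ahead of the handle at x = 85 mm. Its z points up.
- lens (a point): Centre of the loupe's lens, in the middle plane of its rim: 85 mm ahead of the loupe's origin along its x and 13 mm above its underside.
- spare_recorder: A second white recorder of the same size lying on the counter outside the clamp; leave it alone. Origin: centre of its underside.
- spray_bottle: White spray bottle with a blue head, 68 mm across, 180 mm tall; leave it alone. Origin: centre of its underside.
- wipes_box: Cardboard box of wipes, 110 x 160 x 70 mm; leave it alone. Origin: centre of its underside.
Things that resemble listed ones, but are neither listed nor needed, are in the scene too. Leave any blue or yellow look-alike of the loupe alone.

How it is judged (in metres and radians):
On the way, in this order (a step that is already met when the one before it is completed fails the run):
1. the recorder is clamped: pad pressed in by 2 mm or more, recorder against the fixed jaw (value of joint pad above 0.002 m and y of recorder in the frame of vise below 0.004 m), for 0.2 s.
2. the loupe is lifted off the counter in the fingers (height (world z) of loupe above 0.03 m and contact force between loupe and the fingers above 1 N), for 0.2 s.
At the end, for the whole second after the job is handed in: The fingers hold the loupe still and level within 8 degrees, lens centre within 12 mm sideways of the socket and 7 mm of the pointer's height, touching neither clamp nor recorder; pad still pressed in 2 mm or more, recorder flat against the fixed jaw; pointer shifted under 4 mm (all of step 1 and y of recorder in the frame of vise above -0.006 m and angle between recorder's own z axis and vertical below 0.06 rad and horizontal distance between lens and socket below 0.012 m and z of lens in the frame of focus_mark between -0.007 and 0.007 m and angle between loupe's own z axis and vertical below 0.14 rad and linear speed of loupe below 0.02 m/s and contact force between loupe and the fingers above 1 N and contact force between loupe and vise below 0.3 N and contact force between loupe and recorder below 0.3 N and distance of focus_mark from where it was at the start of the episode below 0.004 m); the arm keeps its last pose, push and grip.
It fails at once if a bystander was moved by more than 30 mm (distance of any of spare_recorder, spray_bottle, wipes_box from where it was at the start of the episode above 0.03 m).
It also fails if it takes over 54 s, if anything falls off the work surface, if the arm or the gripper's body presses on something with over 40 N, if the wrist force passes 120 N, or if a joint passes its speed limit or range.

## Working session

There is one attempt and no reset: what is moved stays moved. The work goes in short steps, Python scripts to look and compute and a tool call to move; the robot and the scene stay as the last step left them, time stands still between calls to the robot, and variables do not carry over. Pictures are saved under pics/ and viewed, at most 10 in all, crops included, and the job is handed in when it is done.

Besides the shell and the picture viewer there is one more tool, called after ">>>" in YAML: its name, and indented under it one key for each argument. apply_moves: Moves the arm, as the interface text tells. Its arguments: {"type":"object","properties":{"rows":{"type":"array"}},"required":["rows"]}

```bash
ls; mkdir -p pics
cat > h.py <<'E'
import numpy as np, cv2, json
from rig import read_state, capture, camera_params
def grab(n):
    p,d=capture(n); np.save(f'pics/{n}_p.npy',p); np.save(f'pics/{n}_d.npy',d); return p,d
def ray(n,u,v):
    c=camera_params(n); o=np.array(c['xyz']); R=np.array(c['orientation'])
    d=R@np.array([(u-c['cx'])/c['fx'],-(v-c['cy'])/c['fy'],-1.0]); return o,d
def onz(n,u,v,z):
    o,d=ray(n,u,v); return o+d*(z-o[2])/d[2]
def pt(n,u,v,dep):
    o,d=ray(n,u,v); return o+d*dep
def cloud(n,d):
    c=camera_params(n); R=np.array(c['orientation']); v,u=np.mgrid[:d.shape[0],:d.shape[1]]
    q=np.stack([(u-c['cx'])/c['fx'],-(v-c['cy'])/c['fy'],-np.ones(d.shape)],-1)*d[...,None]
    return q@R.T+np.array(c['xyz'])
E
python3 - <<'E'
from h import *
for n in('top','side'):
    p,d=grab(n); print(n,camera_params(n)); cv2.imwrite(f'pics/{n}0.png',cv2.resize(p[...,::-1],(784,588)))
print(read_state())
E
```

```text
pics
top {'fx': 467.25255335348555, 'fy': 467.25255335348555, 'cx': 280.5899841683915, 'cy': 204.27161446606002, 'xyz': array([0.23061016, 0.02405066, 1.5007082 ]), 'orientation': array([[ 4.53922285e-03,  9.76385526e-01, -2.15987730e-01],
       [-9.99989695e-01,  4.41562889e-03, -1.05478184e-03],
       [-7.61520582e-05,  2.15990292e-01,  9.76395508e-01]])}
side {'fx': 438.2213512687966, 'fy': 438.2213512687966, 'cx': 280.4038877140964, 'cy': 214.31039065812868, 'xyz': array([0.39659428, 0.84927638, 0.88664207]), 'orientation': array([[-0.97978728,  0.14250536, -0.14038912],
       [-0.19991507, -0.67251725,  0.71256895],
       [ 0.00713079,  0.7262319 ,  0.68741282]])}
{'time_s': 0.1, 'joint_positions': array([-7.56570259e+01,  3.02723961e+01,  8.21484667e+01, -8.55968596e-04,
        6.76887739e+01, -1.02274943e+01]), 'qvel': array([ 0.07239965, -0.11763667, -0.17860444, -0.04633947, -0.06918211,
       -0.02876859]), 'tau': array([-3.83399438e-04, -4.40986562e+01, -1.77150536e+01,  6.35293359e-02,
        5.33940224e-02, -5.88374132e-05]), 'position': array([ 0.25975215, -0.56780375,  0.24668598]), 'tcp_rot': array([[ 9.09448265e-01,  4.15816806e-01, -4.87418518e-04],
       [ 4.15816963e-01, -9.09446441e-01,  1.85045261e-03],
       [ 3.26168258e-04, -1.88556781e-03, -9.99998169e-01]]), 'force': array([0.56519194, 0.47317446, 0.36110781]), 'moment': array([ 0.05711411,  0.02983531, -0.0047816 ]), 'grasp_force': 0.0, 'opening': 0.9979563363425431}
```

View pics/top0.png

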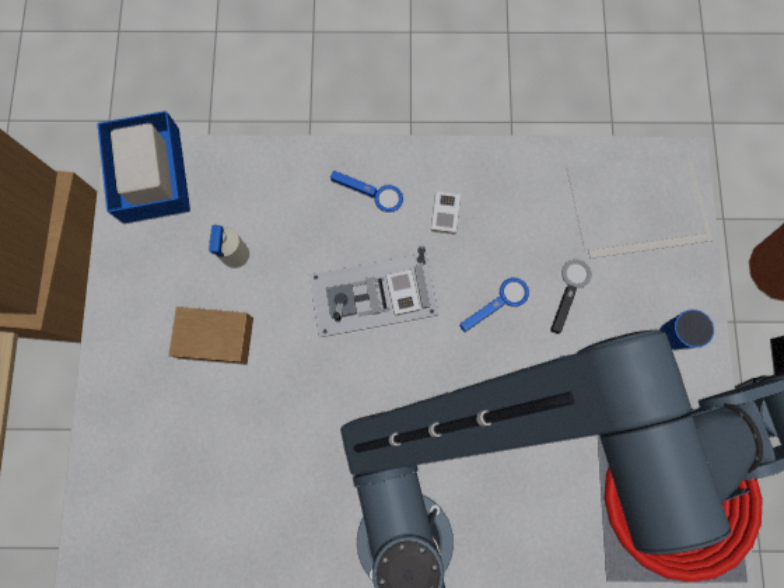

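View pics/side0.png

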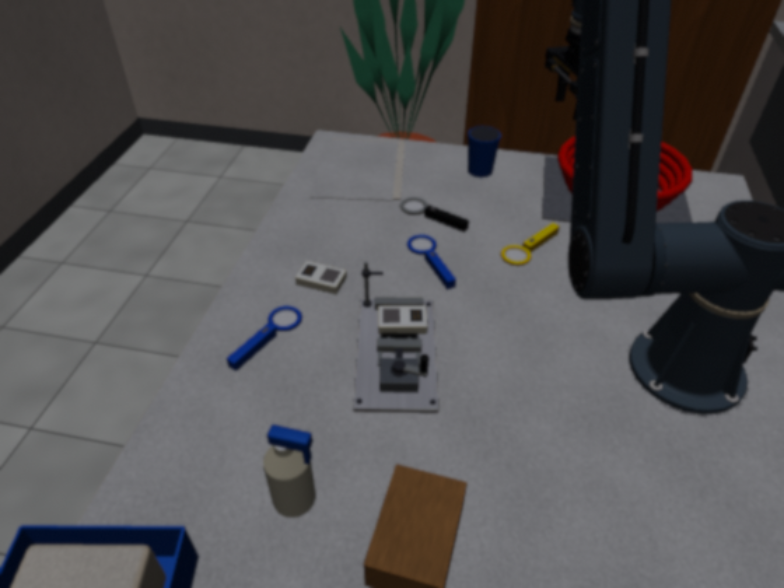

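The top view shows the clamp at (375,297) with its crank knob at about (337,313) and the post at (421,252). Loupe candidates in the top view: black with a steel rim at (570,295), blue at (367,190) and (497,303). There is also a yellow one, seen only in the side view at (530,243). By the description I choose the black and steel one. Next: measure, and check it in one close crop.

Run:
```python
from h import *
p=np.load('pics/top_p.npy'); d=np.load('pics/top_d.npy'); P=cloud('top',d)
c1=p[180:245,218:318]; c2=p[180:245,385:430]
im=np.hstack([cv2.resize(c1,None,fx=5,fy=5,interpolation=cv2.INTER_CUBIC),cv2.resize(c2,None,fx=5,fy=5,interpolation=cv2.INTER_CUBIC)])
cv2.imwrite('pics/crop1.png',im[...,::-1])
X,Y,Z=P[...,0],P[...,1],P[...,2]
fl=P[250:280,190:230].reshape(-1,3); print('table z',fl[:,2].mean(),fl[:,2].std())
def show(name,m):
    n,l,s,c=cv2.connectedComponentsWithStats(m.astype(np.uint8),connectivity=8)
    for i in range(1,n):
        if s[i,4]<25: continue
        q=P[l==i]; r=cv2.minAreaRect((q[:,:2]*1000).astype(np.float32))
        print(name,s[i],'xyz',q.mean(0).round(4),'rect',np.round(r[0],1),np.round(r[1],1),round(r[2],1),'z',np.percentile(q[:,2],[5,50,95]).round(4))
roi=np.zeros(d.shape,bool); roi[175:250,215:440]=1
show('bed+',roi&(Z>0.007))
lum=p.astype(int).max(2); sat=lum-p.astype(int).min(2)
print('lum bed',p[232,280],'table',p[260,200])
show('black',roi&(lum<60)&(Z>0.005))
show('high>45',roi&(Z>0.045))
show('white',roi&(lum>190)&(Z>0.025))
show('z30-38',roi&(Z>0.030)&(Z<.0385))
np.set_printoptions(linewidth=250)
```

```text
table z 0.002555373438828394 0.07507362077861035
bed+ [ 220  175   94   66 3647] xyz [0.5358 0.07   0.0326] rect [423.5  49.7] [388.6 279.9] 11.0 z [0.008  0.0152 0.0459]
bed+ [393 185  29  54 613] xyz [ 0.5518 -0.3839  0.024 ] rect [ 398.7 -226. ] [104.6 593.4] 43.9 z [0.0097 0.0183 0.0294]
bed+ [328 199  50  38 595] xyz [ 0.5217 -0.2197  0.0266] rect [ 412.1 -116. ] [ 66.2 453.6] 44.0 z [0.0102 0.0185 0.0289]
bed+ [415 241  25   9 135] xyz [ 0.3201 -0.1964  0.8143] rect [ 319.1 -197.5] [13.  31.5] 17.0 z [0.7945 0.8164 0.8265]
lum bed [165 166 168] table [167 167 170]
black [270 199   6  21  35] xyz [0.5315 0.0502 0.0732] rect [402.6  36.9] [344.8  10.6] 6.0 z [0.0267 0.0307 0.0377]
black [394 204  18  34  89] xyz [ 0.5047 -0.3567  0.0405] rect [ 372.  -201.6] [ 65.4 528.5] 39.1 z [0.0151 0.0243 0.0309]
black [416 241  24   9  47] xyz [ 0.3221 -0.1938  0.8071] rect [ 323.  -196.3] [ 4.9 31.4] 25.1 z [0.794  0.8079 0.8176]
high>45 [298 175   6  14  48] xyz [ 0.6161 -0.0375  0.0996] rect [611.2 -35.9] [16.  39.9] 89.8 z [0.0631 0.0987 0.1248]
high>45 [238 210   9  20 113] xyz [0.5013
[... 320 characters left out ...]
38 [296 189  11  31 131] xyz [ 0.5577 -0.04    0.0337] rect [557.6 -39.7] [99.6 18.1] 11.5 z [0.0308 0.0333 0.0374]
z30-38 [276 193  24  32 418] xyz [0.5423 0.004  0.0346] rect [542.3   3.8] [94.8 60. ] 12.9 z [0.0309 0.0346 0.0379]
z30-38 [262 198  10  26 110] xyz [0.536  0.0726 0.0334] rect [534.9  73.9] [84.4 22.9] 10.4 z [0.0304 0.0335 0.0366]
z30-38 [270 200   6  20  33] xyz [0.5372 0.051  0.0329] rect [537.1  51.6] [62.8  9.4] 11.7 z [0.0302 0.0327 0.0362]
z30-38 [233 203  20  11  79] xyz [0.5442 0.149  0.0357] rect [542.9 147.2] [28.6 62.9] 10.9 z [0.0315 0.036  0.0382]
z30-38 [249 210   8  15  33] xyz [0.5095 0.1172 0.0348] rect [512.9 114.9] [19.  46.7] 86.2 z [0.0305 0.0357 0.038 ]
```

View pics/crop1.png

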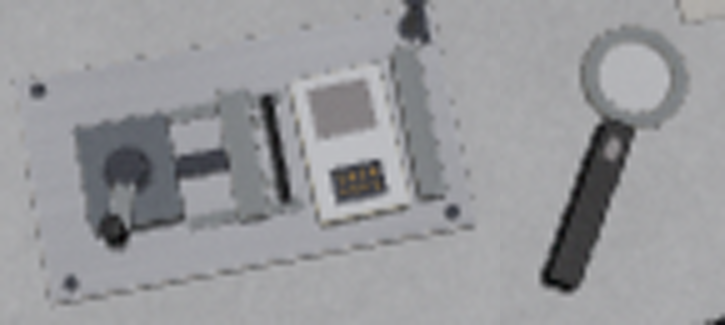

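The crop confirms a steel rim and black handle at crop (610,160). The clamp shows knob (115,232), crank axis (128,165), socket (358,180) and post at (414,15). The depth has outliers, so I'll refine with filtering and cross-check against colour rays.

```bash
cat > m.py <<'E'
from h import *
def med(n,k=1):
    p,d=grab(n); return p,d
def rect(q): r=cv2.minAreaRect((q[:,:2]*1000).astype(np.float32)); return np.round(r[0],1),np.round(r[1],1),round(r[2],1)
E
python3 - <<'E'
from m import *
np.set_printoptions(linewidth=200,suppress=True)
p=np.load('pics/top_p.npy')
ds=np.stack([np.load('pics/top_d.npy')]+[capture('top')[1] for _ in range(6)]); ds[ds==0]=np.nan
d=np.nanmedian(ds,0); np.save('pics/top_dm.npy',d)
P=cloud('top',d); Z=P[...,2]
print('table',np.percentile(Z[250:280,190:230],[5,50,95]))
ok=(Z<0.13)
roi=np.zeros(d.shape,bool); roi[175:250,215:440]=1
def big(m,box):
    b=np.zeros_like(m); b[box[1]:box[3],box[0]:box[2]]=1
    n,l,s,c=cv2.connectedComponentsWithStats((m&b).astype(np.uint8)); i=1+np.argmax(s[1:,4]); return l==i
bed=(Z>0.0065)&ok; b=big(bed,(215,170,322,250)); q=P[b]; q=q[q[:,2]<0.016]; print('bed',rect(q),q.mean(0))
for nm,lo,hi,box in[('fixjaw',.030,.038,(294,185,310,228)),('rec',.031,.0405,(276,190,296,228)),('sj',.030,.038,(258,195,272,226)),('gear',.036,.045,(230,200,258,235))]:
    b=big((Z>lo)&(Z<hi),box); q=P[b]; print(nm,rect(q),q.mean(0).round(4),len(q))
b=big((Z>.045)&ok,(234,205,250,233)); q=P[b]; print('crank',rect(q),len(q)); 
t=q[q[:,2]>.08]; print('knobtop',t.mean(0),len(t)); h=q[(q[:,2]<.058)&(q[:,2]>.05)]; print('hub+arm',rect(h),h.mean(0))
b=big((Z>.045)&ok,(292,172,308,192)); q=P[b]; q=q[q[:,2].argsort()]; print('post/pointer');print(q.round(4)[::3])
lum=p.astype(int).max(2)
# loupe
b=big((Z>.006)&(Z<.05),(388,180,430,242)); q=P[b]; print('loupe',rect(q),q.mean(0),len(q))
hb=big((lum<75)&(Z>.012)&(Z<.04),(388,180,430,242)); q=P[hb]; print('handle',rect(q),q.mean(0),np.percentile(q[:,2],[50,95]),len(q))
# rim circle in pixels, cast to z=0.02
rm=b&~hb; v,u=np.nonzero(rm&(np.mgrid[:420,:560][0]<210)); (c,r)=cv2.minEnclosingCircle(np.stack([u,v],1).astype(np.float32)); print('rim',c,r,onz('top',c[0],c[1],.02),onz('top',c[0],c[1],.013))
E
```

```text
table [-0.0036701  -0.00124274  0.00133829]
bed (array([540.6,  72.3]), array([150.1, 280.3]), 11.0) [0.53843415 0.08564583 0.0108779 ]
fixjaw (array([557.8, -40.5]), array([99.6, 17.8]), 10.9) [ 0.5568 -0.0406  0.0328] 164
rec (array([542.3,   3.9]), array([95.4, 59.6]), 12.6) [0.5434 0.0065 0.0351] 499
sj (array([535. ,  72.6]), array([84.3, 19.8]), 10.8) [0.5349 0.0725 0.0325] 152
gear (array([521.3, 145.2]), array([68.9, 59.3]), 10.2) [0.5238 0.144  0.039 ] 300
crank (array([500.3, 145.3]), array([19.5, 62.8]), 87.2) 109
knobtop [0.47622173 0.14975282 0.08909065] 24
hub+arm (array([501. , 144.9]), array([19.4, 61.2]), 88.0) [0.51157378 0.1455231  0.05317444]
post/pointer
[[ 0.6226 -0.0333  0.0468]
 [ 0.6201 -0.0357  0.0686]
 [ 0.5934 -0.0406  0.096 ]
 [ 0.6189 -0.0439  0.0966]
 [ 0.6156 -0.0407  0.0969]
 [ 0.6285 -0.0439  0.097 ]
 [ 0.6121 -0.0406  0.098 ]
 [ 0.6088 -0.0375  0.0982]
 [ 0.6152 -0.0375  0.0984]
 [ 0.6179 -0.0313  0.1001]
 [ 0.6307 -0.0313  0.1004]
 [ 0.6239 -0.0281  0.1017]
 [ 0.6171 -0.0342  0.1029]
 [ 0.6211 -0.0339  0.1115]
 [ 0.6222 -0.0398  0.119 ]
 [ 0.6242 -0.0396  0.1233]]
loupe (array([ 536.1, -388. ]), array([ 66.6, 182.5]), 76.8) [ 0.5525386  -0.38504901  0.0191347 ] 616
handle (array([ 506.6, -366.4]), array([ 21.1, 116. ]), 67.6) [ 0.50313586 -0.36397113  0.02448056] [0.02509458 0.02766824] 233
rim (410.21429443359375, 197.35714721679688) 12.382195472717285 [ 0.58312404 -0.39631911  0.02      ] [ 0.58479054 -0.39830639  0.013     ]
```

The clamp fit is consistent: origin (0.550, -0.002), yaw 11°. The predicted gearbox (521,145) and fixed jaw (557,-41) match their measured positions. The knob is 45 mm from the axis and the crank stands at about 0.3 rad. Moving above the knob.

>>> apply_moves:
  rows:
    - {"x":495,"y":-562,"z":60}
    - {"x":495,"y":-562,"z":60}
    - {"x":495,"y":-562,"z":60}
    - {"x":495,"y":-562,"z":60}
    - {"x":495,"y":-562,"z":60}
    - {"x":495,"y":-562,"z":60}
    - {"x":495,"y":-562,"z":60}
    - {"x":495,"y":-562,"z":60}
    - {"x":495,"y":-562,"z":60}
    - {"x":495,"y":-562,"z":60}

```text
validation failed for argument at $.ro...
```

>>> apply_moves:
  rows:
    - {"x":40,"y":-45,"z":5,"rx":0,"ry":0,"rz":0,"claw":0}
    - {"x":80,"y":-90,"z":10,"rx":0,"ry":0,"rz":0,"claw":0}
    - {"x":120,"y":-135,"z":15,"rx":0,"ry":0,"rz":0,"claw":0}
    - {"x":160,"y":-180,"z":20,"rx":0,"ry":0,"rz":0,"claw":0}
    - {"x":200,"y":-225,"z":25,"rx":0,"ry":0,"rz":0,"claw":0}
    - {"x":240,"y":-270,"z":30,"rx":0,"ry":0,"rz":0,"claw":0}
    - {"x":280,"y":-315,"z":35,"rx":0,"ry":0,"rz":0,"claw":0}
    - {"x":320,"y":-360,"z":40,"rx":0,"ry":0,"rz":0,"claw":0}
    - {"x":360,"y":-405,"z":45,"rx":0,"ry":0,"rz":0,"claw":0}
    - {"x":400,"y":-450,"z":50,"rx":0,"ry":0,"rz":0,"claw":0}

```text
time_s: 1.65
position: [0.4374, 0.0089, 0.1978]
tcp_rot: [[0.91, 0.416, 0.002], [0.416, -0.91, -0.0], [0.001, 0.001, -1.0]]
force: [0.7, 0.2, 1.1]
opening: 0.999
grasp_force: 0.0
```

>>> apply_moves:
  rows:
    - {"x":32,"y":-38,"z":0,"rx":0,"ry":0,"rz":0,"claw":0}
    - {"x":64,"y":-76,"z":5,"rx":0,"ry":0,"rz":0,"claw":0}
    - {"x":94,"y":-112,"z":20,"rx":0,"ry":0,"rz":0,"claw":0}
    - {"x":94,"y":-112,"z":50,"rx":0,"ry":0,"rz":0,"claw":60}
    - {"x":94,"y":-112,"z":85,"rx":0,"ry":0,"rz":0,"claw":100}
    - {"x":94,"y":-112,"z":112,"rx":0,"ry":0,"rz":0,"claw":100}
    - {"x":94,"y":-112,"z":112,"rx":0,"ry":0,"rz":0,"claw":255}
    - {"x":94,"y":-112,"z":112,"rx":0,"ry":0,"rz":0,"claw":255}
    - {"x":94,"y":-112,"z":112,"rx":0,"ry":0,"rz":0,"claw":255}
    - {"x":94,"y":-112,"z":112,"rx":0,"ry":0,"rz":0,"claw":255}

```text
time_s: 2.9
position: [0.4762, 0.1482, 0.0866]
tcp_rot: [[0.909, 0.416, 0.002], [0.416, -0.909, 0.0], [0.002, 0.001, -1.0]]
force: [-0.3, -0.4, -0.2]
opening: 0.288
grasp_force: 0.0
```

Run:
```python
from h import *
np.set_printoptions(suppress=True,precision=4)
s=read_state(); print(s['position'],s['force'],s['grasp_force'],s['opening'])
p,d=grab('side'); cv2.imwrite('pics/s1.png',cv2.resize(p[180:320,200:380],None,fx=4,fy=4,interpolation=cv2.INTER_CUBIC)[...,::-1])
R=np.array(s['tcp_rot']); A=np.array([521.4,145.0]); k=s['position'][:2]*1000; r=np.hypot(*(k-A)); a0=np.degrees(np.arctan2(*(k-A)[::-1])); print('r',r,'ang',a0,'crank',np.radians(191-a0))
for c in np.arange(15,136,15):
    if True:
        a=np.radians(a0-c); t=A+45*np.array([np.cos(a),np.sin(a)])-k; print(c,(np.r_[t,0]@R).round(1))
for c in (2.3,2.4,2.45):
    a=np.radians(191)-c; t=A+45*np.array([np.cos(a),np.sin(a)])-k; print('crank',c,(np.r_[t,0]@R).round(1))
```

```text
[0.4762 0.1482 0.0866] [-0.2994 -0.3895 -0.2009] 0.0 0.2884016083274735
r 45.34903691691669 ang 175.99505409605896 crank 0.26188571010740785
15 [ 7.2 -9.3  0. ]
30 [ 16.4 -16.7   0. ]
45 [ 27.1 -21.5   0. ]
60 [ 38.7 -23.3   0.1]
75 [ 50.4 -22.1   0.1]
90 [ 61.3 -17.8   0.1]
105 [ 70.8 -10.9   0.1]
120 [78.2 -1.8  0.2]
135 [83.   9.   0.2]
crank 2.3 [76.8 -3.9  0.2]
crank 2.4 [79.2 -0.1  0.2]
crank 2.45 [80.3  1.9  0.2]
```

View pics/s1.png

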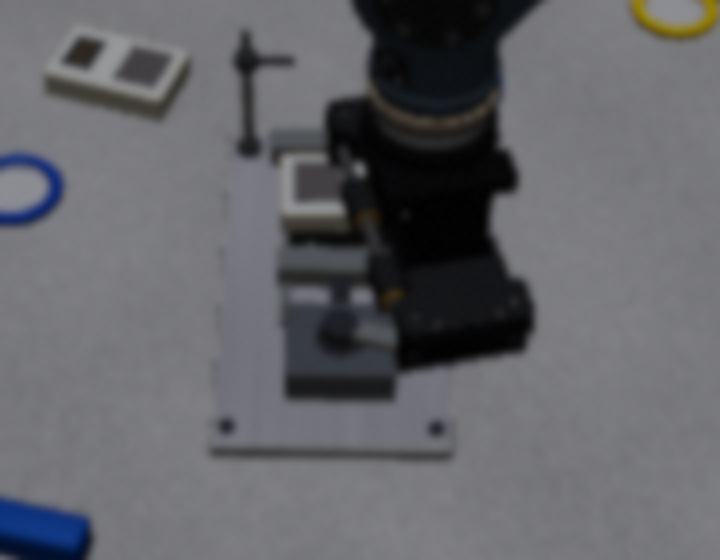

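The gripper stands over the knob (crop (440,250)), with the crank arm visible at (375,333). The fingers are still closing, so I'll let them finish.

>>> apply_moves:
  rows:
    - {"x":0,"y":0,"z":0,"rx":0,"ry":0,"rz":0,"claw":255}
    - {"x":0,"y":0,"z":0,"rx":0,"ry":0,"rz":0,"claw":255}
    - {"x":0,"y":0,"z":0,"rx":0,"ry":0,"rz":0,"claw":255}

```text
time_s: 3.32
position: [0.4753, 0.1485, 0.0861]
tcp_rot: [[0.91, 0.416, 0.0], [0.416, -0.91, 0.0], [0.0, -0.0, -1.0]]
force: [-1.7, 2.4, 5.8]
opening: 0.174
grasp_force: 30.0
```

>>> apply_moves:
  rows:
    - {"x":3.5,"y":-5,"z":0,"rx":0,"ry":0,"rz":0,"claw":255}
    - {"x":7.2,"y":-9.3,"z":0,"rx":0,"ry":0,"rz":0,"claw":255}
    - {"x":11.5,"y":-13.3,"z":0,"rx":0,"ry":0,"rz":0,"claw":255}
    - {"x":16.4,"y":-16.7,"z":0,"rx":0,"ry":0,"rz":0,"claw":255}
    - {"x":21.6,"y":-19.4,"z":0,"rx":0,"ry":0,"rz":0,"claw":255}
    - {"x":27.1,"y":-21.5,"z":0,"rx":0,"ry":0,"rz":0,"claw":255}
    - {"x":38.7,"y":-23.3,"z":0,"rx":0,"ry":0,"rz":0,"claw":255}
    - {"x":50.4,"y":-22.1,"z":0,"rx":0,"ry":0,"rz":0,"claw":255}
    - {"x":61.3,"y":-17.8,"z":0,"rx":0,"ry":0,"rz":0,"claw":255}
    - {"x":61.3,"y":-17.8,"z":0,"rx":0,"ry":0,"rz":0,"claw":255}

```text
time_s: 4.58
position: [0.5245, 0.1898, 0.0861]
tcp_rot: [[0.909, 0.416, 0.001], [0.416, -0.909, -0.0], [0.001, 0.001, -1.0]]
force: [-0.3, -0.8, 4.9]
opening: 0.17
grasp_force: 30.0
```

>>> apply_moves:
  rows:
    - {"x":5,"y":3.2,"z":0,"rx":0,"ry":0,"rz":0,"claw":255}
    - {"x":9.5,"y":6.9,"z":0,"rx":0,"ry":0,"rz":0,"claw":255}
    - {"x":13.4,"y":11.2,"z":0,"rx":0,"ry":0,"rz":0,"claw":255}
    - {"x":16.9,"y":16,"z":0,"rx":0,"ry":0,"rz":0,"claw":255}
    - {"x":19,"y":19.7,"z":0,"rx":0,"ry":0,"rz":0,"claw":255}
    - {"x":19,"y":19.7,"z":0,"rx":0,"ry":0,"rz":0,"claw":255}
    - {"x":19,"y":19.7,"z":0,"rx":0,"ry":0,"rz":0,"claw":255}

```text
time_s: 5.45
position: [0.5484, 0.1801, 0.0861]
tcp_rot: [[0.909, 0.416, -0.002], [0.416, -0.909, 0.0], [-0.001, -0.001, -1.0]]
force: [-3.5, 1.8, 6.7]
opening: 0.172
grasp_force: 30.0
```

>>> apply_moves:
  rows:
    - {"x":0,"y":0,"z":0,"rx":0,"ry":0,"rz":0,"claw":100}
    - {"x":0,"y":0,"z":0,"rx":0,"ry":0,"rz":0,"claw":100}
    - {"x":0,"y":0,"z":0,"rx":0,"ry":0,"rz":0,"claw":100}
    - {"x":0,"y":0,"z":-30,"rx":0,"ry":0,"rz":0,"claw":100}
    - {"x":0,"y":0,"z":-70,"rx":0,"ry":0,"rz":0,"claw":100}
    - {"x":0,"y":0,"z":-120,"rx":0,"ry":0,"rz":0,"claw":100}
    - {"x":-40,"y":10,"z":-160,"rx":0,"ry":0,"rz":0,"claw":100}
    - {"x":-90,"y":25,"z":-160,"rx":0,"ry":0,"rz":0,"claw":100}
    - {"x":-140,"y":55,"z":-160,"rx":0,"ry":0,"rz":0,"claw":100}
    - {"x":-140,"y":55,"z":-160,"rx":0,"ry":0,"rz":0,"claw":100}

```text
time_s: 6.7
position: [0.4419, 0.0696, 0.2454]
tcp_rot: [[0.911, 0.412, -0.003], [0.412, -0.911, -0.0], [-0.003, -0.001, -1.0]]
force: [0.1, -0.2, 0.8]
opening: 0.608
grasp_force: 0.0
```

Run:
```python
from m import *
np.set_printoptions(linewidth=200,suppress=True,precision=4)
print(read_state()['position'])
p,_=grab('top'); ds=np.stack([capture('top')[1] for _ in range(5)]); ds[ds==0]=np.nan; d=np.nanmedian(ds,0)
ps,dd=grab('side')
im=np.vstack([cv2.resize(p[170:245,215:435],None,fx=3.5,fy=3.5,interpolation=cv2.INTER_CUBIC),cv2.resize(ps[130:230,220:440],None,fx=3.5,fy=3.3,interpolation=cv2.INTER_CUBIC)])
cv2.imwrite('pics/v2.png',im[...,::-1])
P=cloud('top',d); Z=P[...,2]; lum=p.astype(int).max(2)
b=np.zeros(d.shape,bool); b[178:242,388:430]=1
q=P[b&(Z>.006)&(Z<.05)&(np.nan_to_num(P[...,0])>.548)]
hull=cv2.convexHull((q[:,:2]*1000).astype(np.float32))
# dark handle at top view cast on z=.026 
hm=(lum<80)&b; v,u=np.nonzero(hm); h=np.array([onz('top',a,c,.026)[:2] for a,c in zip(u,v)])*1000
n,l,s,c=cv2.connectedComponentsWithStats(hm.astype(np.uint8)); i=1+np.argmax(s[1:,4]); v,u=np.nonzero(l==i)
h=np.array([onz('top',a,c,.026)[:2] for a,c in zip(u,v)])*1000; print('handle top',cv2.minAreaRect(h.astype(np.float32)),h.mean(0))
vx=cv2.fitLine(h.astype(np.float32),cv2.DIST_L2,0,.01,.01).ravel(); print('axis',np.degrees(np.arctan2(vx[1],vx[0])))
# rim: steel grey darker than table
g=p.astype(int).mean(2); rm=(g<150)&b&~cv2.dilate((l==i).astype(np.uint8),np.ones((5,5))).astype(bool)&(np.mgrid[:420,:560][0]<212)
n,l2,s,c=cv2.connectedComponentsWithStats(rm.astype(np.uint8)); j=1+np.argmax(s[1:,4]); v,u=np.nonzero(l2==j)
r=np.array([onz('top',a,c,.018)[:2] for a,c in zip(u,v)])*1000; e=cv2.fitEllipse(cv2.convexHull(r.astype(np.float32))); print('rim ellipse',e,len(r))
# side view: handle
ls=ps.astype(int).max(2); bs=np.zeros(ls.shape,bool); bs[140:170,280:340]=1; hm=(ls<70)&bs
n,l,s,c=cv2.connectedComponentsWithStats(hm.astype(np.uint8)); i=1+np.argmax(s[1:,4]); v,u=np.nonzero(l==i)
h=np.array([onz('side',a,c,.018)[:2] for a,c in zip(u,v)])*1000; print('side handle',cv2.minAreaRect(h.astype(np.float32)),h.mean(0),len(h))
# clamp: recorder, pad, crank
def big(m,box):
    b=np.zeros_like(m); b[box[1]:box[3],box[0]:box[2]]=1
    n,l,s,c=cv2.connectedComponentsWithStats((m&b).astype(np.uint8)); i=1+np.argmax(s[1:,4]); return l==i
print('rec+sj', [rect(P[big((Z>.031)&(Z<.0405),(270,190,297,228))])], 'sj',rect(P[big((Z>.030)&(Z<.038),(250,195,277,226))]))
t=P[(Z>.08)&(Z<.1)]; print('knob?',t[(t[:,1]>.1)&(t[:,1]<.25)].mean(0) if len(t) else 0)
```

```text
[0.4419 0.0696 0.2454]
handle top ((505.4884033203125, -364.7283020019531), (25.106367111206055, 116.44182586669922), 68.18047332763672) [ 503.2931 -363.1037]
axis -22.30711
rim ellipse ((591.2066650390625, -401.100830078125), (69.3606948852539, 70.34607696533203), 174.61502075195312) 182
side handle ((516.0593872070312, -366.9206848144531), (174.15670776367188, 166.64305114746094), 12.064284324645996) [ 498.2176 -374.6435] 1057Traceback (most recent call last):
  File "<stdin>", line 29, in <module>
  File "<stdin>", line 28, in big
    return _wrapfunc(a, 'argmax', axis=axis, out=out, **kwds)
    return bound(*args, **kwds)
ValueError: attempt to get argmax of an empty sequence
```

View pics/v2.png

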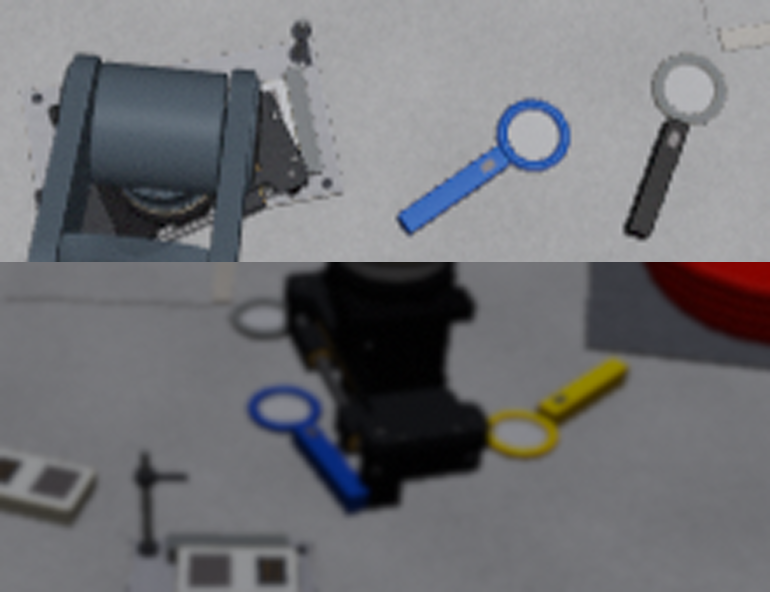

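The view shows the black loupe clear, with rim (689,90) and handle (656,180) in the top half. Rim centre to handle centre is 93 mm (92.5 expected), so it's consistent: yaw -22.7°, origin (0.5126, -0.368). Now over to the loupe.

>>> apply_moves:
  rows:
    - {"x":-14,"y":50,"z":0,"rx":0,"ry":0,"rz":1,"claw":90}
    - {"x":-28,"y":100,"z":0,"rx":0,"ry":0,"rz":2,"claw":90}
    - {"x":-42,"y":150,"z":0,"rx":0,"ry":0,"rz":3,"claw":90}
    - {"x":-56,"y":200,"z":10,"rx":0,"ry":0,"rz":4,"claw":90}
    - {"x":-70,"y":250,"z":25,"rx":0,"ry":0,"rz":5,"claw":90}
    - {"x":-84,"y":300,"z":45,"rx":0,"ry":0,"rz":6,"claw":90}
    - {"x":-98,"y":350,"z":70,"rx":0,"ry":0,"rz":7,"claw":90}
    - {"x":-110,"y":395,"z":95,"rx":0,"ry":0,"rz":7.9,"claw":90}
    - {"x":-118,"y":427,"z":120,"rx":0,"ry":0,"rz":7.9,"claw":90}
    - {"x":-118,"y":427,"z":150,"rx":0,"ry":0,"rz":7.9,"claw":90}

```text
time_s: 8.3
position: [0.5169, -0.3693, 0.0945]
tcp_rot: [[0.921, -0.389, 0.003], [-0.389, -0.921, -0.003], [0.004, 0.002, -1.0]]
force: [-1.2, -0.1, -0.3]
opening: 0.648
grasp_force: 0.0
```

Run:
```python
from m import *
np.set_printoptions(linewidth=200,suppress=True,precision=4)
s=read_state(); R=np.array(s['tcp_rot']); print(s['position'],s['joint_positions'],s['opening'],np.degrees(np.arctan2(R[1,0],R[0,0])))
print('to loupe',(np.array([.5126,-.368,.029])-s['position'])@R*1000)
p,_=grab('top'); ds=np.stack([capture('top')[1] for _ in range(5)]); ds[ds==0]=np.nan; d=np.nanmedian(ds,0)
P=cloud('top',d); Z=P[...,2]; ok=(Z<.13)
def big(m,box):
    b=np.zeros_like(m); b[box[1]:box[3],box[0]:box[2]]=1
    n,l,st,c=cv2.connectedComponentsWithStats((m&b).astype(np.uint8)); i=1+np.argmax(st[1:,4]); return l==i
th=np.radians(11); V=np.array([[np.cos(th),-np.sin(th)],[np.sin(th),np.cos(th)]]); O=np.array([550,-2.3])
# white recorder in the clamp + socket, cast at z=36mm (table reads -1.2)
g=p.astype(int); lum=g.min(2)
w=big(lum>185,(272,180,306,232)); v,u=np.nonzero(w); r=np.array([onz('top',a,b,.035)[:2] for a,b in zip(u,v)])*1000
rc=cv2.minAreaRect(r.astype(np.float32)); print('rec',rc,'in vise',(np.array(rc[0])-O)@V)
hull=cv2.fillConvexPoly(np.zeros(w.shape,np.uint8),cv2.convexHull(np.stack([u,v],1)),1).astype(bool)
dk=big(hull&(g.max(2)<130),(272,205,306,232)); v,u=np.nonzero(dk); t=np.array([onz('top',a,b,.035)[:2] for a,b in zip(u,v)])*1000
print('socket',cv2.minAreaRect(t.astype(np.float32)),t.mean(0),'in vise',(t.mean(0)-O)@V)
b=big((Z>.045)&ok,(225,195,258,235)); q=P[b]; k=q[q[:,2]>.08]; kv=(k.mean(0)[:2]*1000-O)@V-[0,150]; print('knob',k.mean(0),'crank',np.arctan2(kv[1],-kv[0]))
cv2.imwrite('pics/v3.png',np.hstack([cv2.resize(p[175:245,215:320],None,fx=4,fy=5,interpolation=cv2.INTER_CUBIC),cv2.resize(capture('side')[0][155:295,235:325],None,fx=2.5,fy=2.5,interpolation=cv2.INTER_CUBIC)])[...,::-1])
```

```text
[ 0.5169 -0.3693  0.0945] [-45.6036  41.9869  87.2982  -0.0181  50.4665  67.3254] 0.6483652333824963 -22.917334903710692
to loupe [-4.7036  0.3245 65.4528]
rec ((544.4931640625, -4.166595458984375), (90.38197326660156, 55.23986053466797), 11.313128471374512) in vise [-5.7618 -0.7815]
socket ((517.0834350585938, -8.85586929321289), (21.909677505493164, 31.52782440185547), 9.901320457458496) [517.2061  -8.9928] in vise [-33.4684  -0.3125]
knob [0.5489 0.1794 0.0898] crank 2.4373536827583147
```

View pics/v3.png

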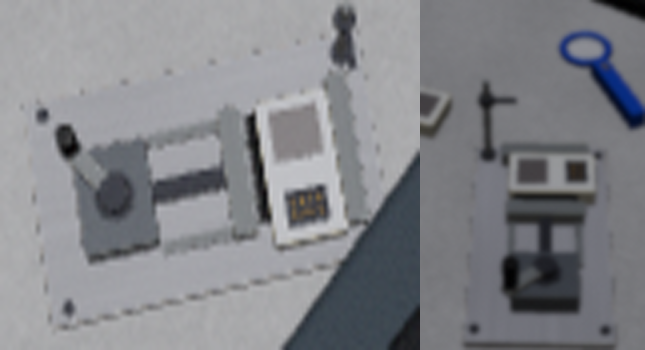

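The recorder sits against the fixed jaw (vise y ≈ -0.8 mm) and the crank is at ≈ 2.43 rad. The socket is at crop (306,206), world (0.517, -0.009), and the pointer is in the side crop at (505,100). Grasping the loupe.

>>> apply_moves:
  rows:
    - {"x":-4.5,"y":0,"z":25,"rx":0,"ry":0,"rz":0,"claw":90}
    - {"x":-4.5,"y":0,"z":50,"rx":0,"ry":0,"rz":0,"claw":90}
    - {"x":-4.5,"y":0,"z":65,"rx":0,"ry":0,"rz":0,"claw":90}
    - {"x":-4.5,"y":0,"z":65,"rx":0,"ry":0,"rz":0,"claw":255}
    - {"x":-4.5,"y":0,"z":65,"rx":0,"ry":0,"rz":0,"claw":255}
    - {"x":-4.5,"y":0,"z":65,"rx":0,"ry":0,"rz":0,"claw":255}
    - {"x":-4.5,"y":0,"z":65,"rx":0,"ry":0,"rz":0,"claw":255}
    - {"x":-4.5,"y":0,"z":65,"rx":0,"ry":0,"rz":0,"claw":255}
    - {"x":-4.5,"y":0,"z":65,"rx":0,"ry":0,"rz":0,"claw":255}

```text
time_s: 9.78
position: [0.5112, -0.3648, 0.0313]
tcp_rot: [[0.922, -0.388, 0.001], [-0.388, -0.922, -0.002], [0.001, 0.001, -1.0]]
force: [-0.9, -0.9, 6.2]
opening: 0.248
grasp_force: 30.0
```

Run:
```python
from m import *
np.set_printoptions(linewidth=200,suppress=True,precision=4)
s=read_state(); print(s['position'],s['opening'],s['grasp_force'])
p,d=grab('side')
c=p[180:225,250:300].astype(int).max(2)
for r in range(8,26): print(180+r,c[r,0:40])
# table check side
P=cloud('side',d); print('table z side',np.median(P[230:260,200:230,2]))
for z in (.085,.09,.095,.1,.105):
    X=np.array([.5916,-.0431,z]); C=camera_params('side'); q=np.array(C['orientation']).T@(X-C['xyz']); print(z,C['cx']+C['fx']*q[0]/-q[2], C['cy']-C['fy']*q[1]/-q[2])
for X in([.624,-.0368,.124],[.624,-.0368,.012]):
    q=np.array(C['orientation']).T@(np.array(X)-C['xyz']); print('post',C['cx']+C['fx']*q[0]/-q[2], C['cy']-C['fy']*q[1]/-q[2])
```

```text
[ 0.5112 -0.3648  0.0313] 0.24832525828891602 30.0013267993927
188 [125 125 125 124 123 123 123 124 122 109  85  75  89 112 124 127 126 126 126 126 127 126 126 126 126 127 127 126 127 127 126 127 127 128 129 128 126 126 126 125]
189 [124 125 125 124 123 123 124 125 122 107  73  58  78 109 123 127 128 128 126 125 126 126 127 127 127 127 127 127 127 127 126 125 127 127 127 127 126 126 126 124]
190 [124 125 124 124 124 123 124 125 121 104  71  51  72 106 122 127 127 127 126 126 126 126 127 127 128 128 127 127 127 127 126 126 126 127 126 126 126 126 126 125]
191 [125 125 125 125 124 125 125 124 117  96  64  46  65  96 117 124 127 127 125 125 126 127 128 129 129 129 127 127 127 127 127 126 127 127 126 126 126 126 126 126]
192 [125 125 125 125 125 125 125 120 106  80  53  40  51  77 103 117 121 122 121 120 121 124 125 127 129 129 128 128 128 129 128 127 127 127 127 127 126 126 126 127]
193 [125 125 125 125 125 125 124 116  94  63  42  36  40  57  81  98 105 105 104 104 105 107 111 118 127 129 128 129 130 130 128 128 127 127 126 127 127 128 128 128]
194 [124 123 123 124 124 124 123 111  83 
[... 1582 characters left out ...]
127 128 127 127 128 129 129 128 127]
204 [123 123 124 125 124 125 125 125 121 108  80  52  55  85 113 125 126 128 128 127 127 127 128 127 128 128 129 129 130 129 129 129 129 128 127 128 128 128 128 128]
205 [123 123 124 125 125 126 126 126 122 110  83  55  56  86 114 124 127 127 127 128 128 127 127 127 127 128 128 129 129 130 131 131 129 129 128 127 127 128 129 130]
table z side 0.0003501835753885185
0.085 273.77057330044136 197.80022204734348
0.09 273.7646480143208 196.43922808598356
0.095 273.7586889947372 195.07048580014808
0.1 273.7526959527944 193.6939288325425
0.105 273.746668596288 192.30949006598382
post 261.54482675060353 186.83656246118386
post 262.41626198888304 216.69625510179594
```

The grasp holds (opening 21.6 mm, 30 N). The side view gives the pointer tip at pixel (273.3,194.9), so z ≈ 0.0955, which agrees with the top depth. Lift and carry.

>>> apply_moves:
  rows:
    - {"x":0,"y":0,"z":-15,"rx":0,"ry":0,"rz":0,"claw":255}
    - {"x":0,"y":0,"z":-40,"rx":0,"ry":0,"rz":0,"claw":255}
    - {"x":0,"y":0,"z":-70,"rx":0,"ry":0,"rz":0,"claw":255}
    - {"x":0,"y":0,"z":-100,"rx":0,"ry":0,"rz":0,"claw":255}
    - {"x":-20,"y":-30,"z":-120,"rx":0,"ry":0,"rz":0,"claw":255}
    - {"x":-45,"y":-67,"z":-120,"rx":0,"ry":0,"rz":0,"claw":255}
    - {"x":-70,"y":-105,"z":-120,"rx":0,"ry":0,"rz":0,"claw":255}
    - {"x":-95,"y":-143,"z":-120,"rx":0,"ry":0,"rz":0,"claw":255}
    - {"x":-120,"y":-181,"z":-120,"rx":0,"ry":0,"rz":0,"claw":255}
    - {"x":-145,"y":-218,"z":-120,"rx":0,"ry":0,"rz":0,"claw":255}

```text
time_s: 11.08
position: [0.4611, -0.105, 0.1508]
tcp_rot: [[0.921, -0.388, -0.0], [-0.388, -0.921, 0.001], [-0.001, -0.001, -1.0]]
force: [0.3, 0.1, -1.9]
opening: 0.251
grasp_force: 30.0
```

>>> apply_moves:
  rows:
    - {"x":-25,"y":-38,"z":0,"rx":0,"ry":0,"rz":0,"claw":255}
    - {"x":-50,"y":-75,"z":0,"rx":0,"ry":0,"rz":0,"claw":255}
    - {"x":-66,"y":-100,"z":0,"rx":0,"ry":0,"rz":0,"claw":255}
    - {"x":-75,"y":-112.5,"z":5,"rx":0,"ry":0,"rz":0,"claw":255}
    - {"x":-75,"y":-112.5,"z":12,"rx":0,"ry":0,"rz":0,"claw":255}
    - {"x":-75,"y":-112.5,"z":22,"rx":0,"ry":0,"rz":0,"claw":255}
    - {"x":-75,"y":-112.5,"z":30,"rx":0,"ry":0,"rz":0,"claw":255}
    - {"x":-75,"y":-112.5,"z":30,"rx":0,"ry":0,"rz":0,"claw":255}
    - {"x":-75,"y":-112.5,"z":30,"rx":0,"ry":0,"rz":0,"claw":255}

```text
time_s: 12.2
position: [0.4365, 0.0255, 0.1204]
tcp_rot: [[0.921, -0.389, -0.0], [-0.389, -0.921, 0.0], [-0.0, 0.0, -1.0]]
force: [-0.6, -0.6, -1.3]
opening: 0.251
grasp_force: 30.0
```

Run:
```python
from m import *
np.set_printoptions(linewidth=200,suppress=True,precision=4)
s=read_state(); print(s['position'],s['opening'],s['grasp_force'],s['force'],np.array(s['tcp_rot']))
im=[]
for n,bx in(('top',(215,170,335,245)),('side',(235,150,335,235))):
    p,_=grab(n); ds=np.stack([capture(n)[1] for _ in range(5)]); ds[ds==0]=np.nan; np.save(f'pics/{n}_dm.npy',np.nanmedian(ds,0))
    im.append(cv2.resize(p[bx[1]:bx[3],bx[0]:bx[2]],(400,int(400*(bx[3]-bx[1])/(bx[2]-bx[0]))+ (340-int(400*(bx[3]-bx[1])/(bx[2]-bx[0]))),),interpolation=cv2.INTER_CUBIC))
cv2.imwrite('pics/v4.png',np.hstack(im)[...,::-1])
```

```text
[0.4365 0.0255 0.1204] 0.2507473961948026 29.999191761016846 [-0.6464 -0.5794 -1.3443] [[ 0.9213 -0.3887 -0.0002]
 [-0.3887 -0.9213  0.    ]
 [-0.0002  0.     -1.    ]]
```

View pics/v4.png

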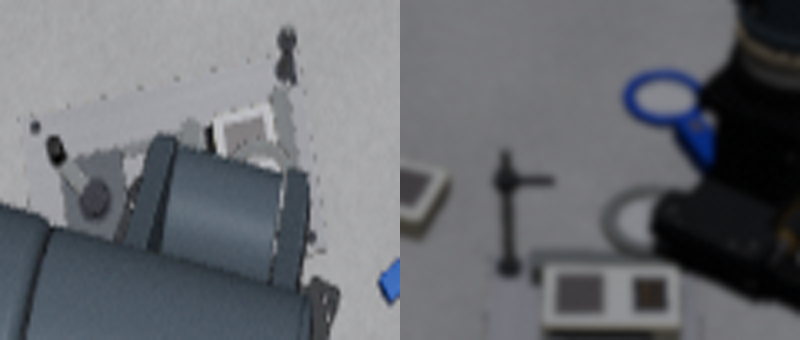

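The side crop shows the rim at (640,220) partly hidden behind the gripper, and the post and pointer untouched. I'll swing the gripper round to the far side about the lens, so the lens can be seen, and go to the final height.

>>> apply_moves:
  rows:
    - {"x":3,"y":10,"z":0,"rx":0,"ry":0,"rz":-1.25,"claw":255}
    - {"x":7,"y":20,"z":0,"rx":0,"ry":0,"rz":-2.5,"claw":255}
    - {"x":11,"y":31,"z":0,"rx":0,"ry":0,"rz":-3.8,"claw":255}
    - {"x":17,"y":42,"z":0,"rx":0,"ry":0,"rz":-5.1,"claw":255}
    - {"x":23,"y":53,"z":2,"rx":0,"ry":0,"rz":-6.4,"claw":255}
    - {"x":29,"y":63,"z":4,"rx":0,"ry":0,"rz":-7.7,"claw":255}
    - {"x":35,"y":70,"z":6.5,"rx":0,"ry":0,"rz":-8.8,"claw":255}
    - {"x":35,"y":70,"z":6.5,"rx":0,"ry":0,"rz":-8.8,"claw":255}
    - {"x":35,"y":70,"z":6.5,"rx":0,"ry":0,"rz":-8.8,"claw":255}
    - {"x":35,"y":70,"z":6.5,"rx":0,"ry":0,"rz":-8.8,"claw":255}

```text
time_s: 14.05
position: [0.4413, -0.0518, 0.1141]
tcp_rot: [[0.867, 0.499, -0.0], [0.499, -0.867, 0.0], [-0.0, -0.0, -1.0]]
force: [-0.1, 0.5, -2.0]
opening: 0.252
grasp_force: 30.0
```

Run:
```python
from m import *
np.set_printoptions(linewidth=200,suppress=True,precision=4)
s=read_state(); R=np.array(s['tcp_rot']); X=s['position']+R@[.0875,0,0]; X[2]=s['position'][2]-.0313+.013; print(s['position'],s['grasp_force'],s['force'],'lens by kin',X)
im=[]
for n,bx in(('top',(235,175,325,240)),('side',(235,160,325,225))):
    p,_=grab(n); ds=np.stack([capture(n)[1] for _ in range(5)]); ds[ds==0]=np.nan; np.save(f'pics/{n}_dm.npy',np.nanmedian(ds,0))
    im.append(cv2.resize(p[bx[1]:bx[3],bx[0]:bx[2]],(400,289),interpolation=cv2.INTER_CUBIC))
    C=camera_params(n)
    for nm,Y in(('lens',X),('socket',np.array([.5173,-.009,.036]))):
        q=np.array(C['orientation']).T@(Y-C['xyz']); u=C['cx']-C['fx']*q[0]/q[2]; v=C['cy']+C['fy']*q[1]/q[2]; print(n,nm,u,v,'crop',(u-bx[0])*400/90+(400 if n=='side' else 0),(v-bx[1])*400/90)
cv2.imwrite('pics/v5.png',np.hstack(im)[...,::-1])
```

```text
[ 0.4413 -0.0518  0.1141] 29.99921143054962 [-0.1284  0.5196 -2.0146] lens by kin [ 0.5171 -0.0081  0.0958]
top lens 291.52980344077105 212.04719331464912 crop 251.24357084787133 164.65419250955165
top socket 291.38274244951754 215.73006485849797 crop 250.58996644230015 181.0225104822132
side lens 298.2443677908396 207.0302349283399 crop 681.0860790703982 209.02326634817732
side socket 297.47039659542634 222.7465449954644 crop 677.6462070907837 278.87353331317513
```

View pics/v5.png

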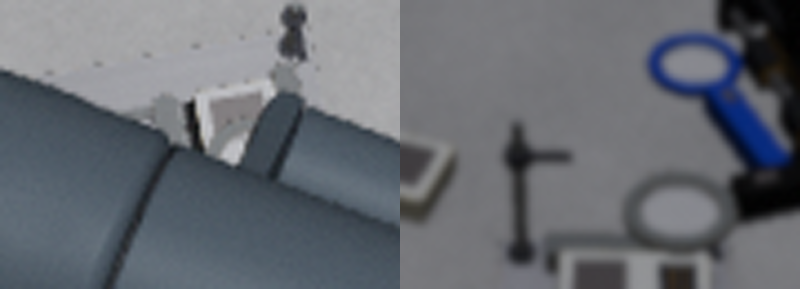

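The rim is fully visible in the side crop, centred at about (682,211), where (681,209) was predicted. The socket is at (678,277), predicted (678,279), and the pointer tip at (571,157) is unchanged. One numeric check of rim height and level, then hand in.

Run:
```python
from m import *
np.set_printoptions(suppress=True,precision=4)
P=cloud('side',np.load('pics/side_dm.npy')); q=P[190:222,280:316].reshape(-1,3)
q=q[(q[:,2]>.075)&(q[:,2]<.115)&(np.hypot(q[:,0]-.517,q[:,1]+.008)<.036)]
A=np.c_[q[:,:2]-[.517,-.008],np.ones(len(q))]; c=np.linalg.lstsq(A,q[:,2],rcond=None)[0]
print(len(q),'top z',c[2],'tilt deg',np.degrees(np.hypot(*c[:2])),np.percentile(q[:,2],[10,50,90]))
e=cv2.minEnclosingCircle((q[:,:2]*1000).astype(np.float32)); print(e, q[:,:2].min(0),q[:,:2].max(0))
print(read_state()['qvel'],read_state()['time_s'])
```

```text
385 top z 0.09902215660288363 tilt deg 0.9766904446555398 [0.0968 0.0986 0.1016]
((517.21435546875, -7.7107977867126465), 35.68024826049805) [ 0.4834 -0.0372] [0.5519 0.0276]
[-0.0679 -0.0213 -0.0055  0.1414  0.0862 -0.1089] 14.65
```

```bash
python3 -c "
from rig import hand_in; print(hand_in())"
```

```text
the job is handed in; nothing more can be done
None
```

I've handed the job in, but it returned no verdict: the clamp is shut to about 2.43 rad (pad pressed in roughly 5 mm), and the loupe is held level (about 1° tilt), with its lens within about 2 mm of the socket sideways and about 1 mm of the pointer's height by my measurements.

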